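# Load a vernier plate into the drill jig with a push stick

## Task

Load the brass vernier plate into the drill jig: start it in the flared mouth of the guide channel and let go, then use the wooden push stick to feed it past the spring roller until it bears against the end of the stop rod. Ease off as soon as it meets the rod: the rod is only pinched by a thumb screw and must keep its setting. Lay the stick back down on the counter, clear of the jig, and leave the other things on the counter where they are.

Things in the scene. Friction and masses are not known exactly. Their poses are not given: they have to be found in the camera images.
- jig: Drill jig fixed to the counter: pale metal base, dark steel rails. Origin on the counter (z = 0) under the mouth of its guide channel; x = feed direction (level), z up. Base 100 wide, x = -80 to 185 mm; its top, the channel floor, is 20 mm up and bare before the mouth (x < 0). Rails 14 mm high, 18 thick make the channel: 24 mm wide from x = 14, flared to 36 at x = 0, middle on y = 0.
- roller (a joint): Spring roller in the +y rail, centre at x = 70 mm of the jig, standing 3 mm into the channel; value = how far it is pushed back, m. It starts to touch the plate when the plate's front end is near x = 65; the plate needs some 3 to 8 N to pass it and 2 to 4 N to go on sliding.
- bush: Bush plate of the jig (fixed): steel bridge 62 x 24 x 9 mm with one drill bush, roofing the channel from x = 86 to 110 mm, 14 mm above the channel floor. Origin: middle of its underside. Past it a 10 mm thick stop rod lies along the channel; its end face is set anywhere from x = 113 to 148 mm (not measured: feel for it). The rod slips when pushed with about 16 N.
- plate_center (a point): Centre of the loose brass vernier plate, 90 x 22 x 8 mm (its x, y, z), about 0.13 kg, fine engraved lines on top. It lies flat on the counter; either end may go first. Home, its back end lies 23 to 58 mm inside the channel, before the bush plate.
- stick_handle (a point): Centre of the handle of the loose beech push stick, 60 g, lying on its flat underside. Handle 90 long (x), 18 thick (y), 36 high (z), so this point is 18 mm above the underside. A nose 14 wide and 10 high runs on along +x, flush with the underside; its end face is 125 mm ahead of this point.
- magnet: Loose bystander: red bar magnet with steel ends, 80 x 15 x 10 mm; origin at its underside.
- gimbal: Loose bystander: brass gimbal ring lying flat, 68 mm across, 7 mm high; origin at its underside.
- case: Loose bystander: square mahogany compass case, 84 x 84 x 30 mm; origin at its underside.
- block: Loose bystander: cast iron bench block, 75 x 75 x 30 mm; origin at its underside.
- loupe: Loose bystander: brass eyeglass loupe, 36 mm across, 34 mm high; origin at its underside.
- compass: Loose bystander: round brass pocket compass, 60 mm across, 13 mm high; origin at its underside.
- driver: Loose bystander: screwdriver, 150 mm long.
Mind the look-alikes: they are no part of the job. Of the things that look like the part that bears stick_handle, the smaller one is meant.

How it is judged:
By the outcome, as a careful person would: the job done as asked, in the order asked, and still so for the second after the job is handed in, with the robot touching nothing.
It also fails if it takes over 64 s, if anything falls off the work surface, if the arm or the gripper's body presses on something with over 40 N, if the wrist force passes 120 N, or if a joint passes its speed limit or range.

## Robot

A 7-joint arm with a two-finger parallel gripper is mounted at the origin on the work surface. World frame = base frame: x ahead of the robot, y to its left, z up, the work surface at z = 0. Lengths are in m, angles in rad, forces in N, time in s.
With the tool pointing down it reaches from about 0.4 to 0.85 m from the base axis. Payload 10.4 kg.
Tool frame: the origin (TCP) lies between the finger pads; the fingertips stand 8 mm ahead of it and the grasp point (between the pads) lies 11 mm behind it; z points along the fingers, x is the direction in which the jaws open and shut, and the axes are right-handed (so a half turn about z gives the same grasp; the last joint's range is limited). The gripper opens to 87 mm and grips with 3 to 60 N. Pads are 19 mm wide; open, the fingers measure 117 mm over their backs; the gripper's body (75 mm by 190 mm) begins 51 mm behind the grasp point.
Start: joints at [1.221, 0.332, -0.065, 1.46, 0.022, 1.35, -0.088], TCP at [0.201, -0.592, 0.231] pointing down, gripper open.
Joint ranges: [-2.6, 2.6], [-0.5, 2.12], [-1.47, 1.34], [0.16, 2.42], [-1.27, 4.41], [0.06, 2.06], [-2.6, 2.6]. Speed limits (rad/s): [2.22, 2.22, 2.79, 2.79, 3.14, 3.14, 3.14].

## Interface

Orientations are given as a unit quaternion [x, y, z, w].
In Python, from bench import r, viewer gives the robot as it stands.
- The arm moves only by the tool apply_moves, never from a script. Its argument "increments" is a list of rows, each an object with "grip": the closure in counts, from 0 (fully open) to 255 (shut); "xyz": the shift along the tool's x, y, z in mm, a list of three; "rotation": the turn, a rotation vector about the tool's x, y, z in degrees, a list of three. A call has 1 to 5 rows; each row is the pose to reach, as a shift and turn from the pose measured when the call began, along the tool's axes at that moment; what a row does not reach only later rows make up. A row lasts 1/8 s, in which the tool goes at most 62.5 mm and 10.7 degrees, less where a joint would pass 70% of its speed; a pose out of reach is approached as far as the arm can. A call with a gripper value outside its range is refused whole. The fingers move at their own pace and stop on an object; "squeeze" is the grip in N (left out, the last holds). Time passes only in rows, so rows that repeat a pose let the fingers close. It gives the time, the measured TCP pose, the force and the opening at its end, in the units of the state.
- r.read_state(): the state, without advancing time (a new reading comes with each control period).
- viewer.camera(name): name is "side" or "top" or "wrist"; returns a dict with "img" (420x560x3 uint8, blue, green, red), "range_z" (420x560 float32, m along the optical axis (not along the pixel's ray), 0 where there is no reading), "vertical_fov" (degrees; the focal length in pixels is half the picture's height over the tangent of half this angle, whatever the lens; pixels are square), "cx", "cy" (the principal point, pixels), "rvec" (rotation vector, rad) and "tvec" (3), from world to camera coordinates, as OpenCV has them. Camera axes: x right, y down, z forward; pixel columns grow to the right and rows downward; lengths in m; the calibration is good to about 2 mm. A picture is of the moment at which its call begins.
- r.close_job(): hands the job in, once; it reports no verdict.
The state is a dict: "time": time; "joint_positions": joint angles; "joint_vel": joint speeds; "joint_torque": joint torques, N m; "ee_pos": TCP position; "eef_rot": TCP orientation; "ft_force": force on the tool from outside, world axes, zero at the start; "torque": the same for the moment, N m; "width": finger opening in m.
Only numpy, scipy, OpenCV 4.12 (cv2) and the standard library are available. Lean on these libraries where they do the work, as an engineer would, in place of code of your own. Each camera call takes 0.05 s, during which the arm holds its last target.

## Working session

There is one attempt and no reset: what is moved stays moved. The work goes in short steps, Python scripts to look and compute and a tool call to move; the robot and the scene stay as the last step left them, time stands still between calls to the robot, and variables do not carry over. Pictures are saved under pics/ and viewed, and the job is handed in when it is done.

Besides the shell and the picture viewer there is one more tool, called after "Call:" as name([rows], argument=value, ...), one row to a line, values as JSON. apply_moves: Moves the arm, as the interface text tells. Its arguments: {"type":"object","properties":{"increments":{"type":"array","items":{"type":"object","properties":{"grip":{"type":"number"},"xyz":{"type":"array","items":{"type":"number"}},"rotation":{"type":"array","items":{"type":"number"}}}}},"squeeze":{"type":"number"}},"required":["increments"]}

```bash
ls; mkdir -p pics; cat > h.py <<'E'
import numpy as np, cv2
from scipy.spatial.transform import Rotation as R
from bench import r, viewer
def cam(n,save=None):
    c=viewer.camera(n)
    np.savez(f'/tmp/{n}.npz',**{k:np.array(v) for k,v in c.items()})
    if save: cv2.imwrite('pics/'+save,c['img'])
    return c
def load(n): 
    d=np.load(f'/tmp/{n}.npz'); return {k:d[k] for k in d.files}
def f(c): return c['img'].shape[0]/2/np.tan(np.radians(float(c['vertical_fov']))/2)
def Rt(c): return cv2.Rodrigues(np.array(c['rvec'],float).reshape(3,1))[0], np.array(c['tvec'],float).reshape(3)
def plane(c,uv,z):
    uv=np.atleast_2d(np.array(uv,float)); Rm,t=Rt(c); F=f(c)
    d=np.c_[(uv[:,0]-float(c['cx']))/F,(uv[:,1]-float(c['cy']))/F,np.ones(len(uv))]@Rm
    o=-Rm.T@t
    return o+d*((z-o[2])/d[:,2])[:,None]
def pts(c):
    Rm,t=Rt(c);F=f(c);Z=c['range_z'];h,w=Z.shape
    u,v=np.meshgrid(np.arange(w),np.arange(h))
    P=np.stack([(u-float(c['cx']))/F*Z,(v-float(c['cy']))/F*Z,Z],-1)
    return (P-t)@Rm
def proj(c,P):
    Rm,t=Rt(c);q=np.atleast_2d(P)@Rm.T+t
    return q[:,:2]/q[:,2:]*f(c)+[float(c['cx']),float(c['cy'])]
E
python3 - <<'E'
from h import *
print(r.read_state())
for n in('top','side','wrist'):
    c=cam(n,n+'0.png'); Rm,t=Rt(c); print(n,f(c),c['cx'],c['cy'],-Rm.T@t, Rm.tolist())
E
```

```text
pics
{'time': 0.0, 'joint_positions': array([ 1.22139194,  0.33287668, -0.06468878,  1.46097003,  0.02162072,
        1.34985329, -0.08847885]), 'joint_vel': array([ 1.92233013e-05, -1.00987043e-03, -1.12911892e-03,  7.16133707e-04,
       -1.96556315e-04, -1.00510552e-03,  1.72599577e-03]), 'joint_torque': array([-7.03319656e-04, -6.23255467e+01,  2.42198654e-02, -3.89899850e+01,
       -6.14009122e-02,  3.97601305e-02,  1.61142129e-04]), 'ee_pos': array([ 0.20049894, -0.59157305,  0.22973718]), 'eef_rot': array([ 8.12727593e-01, -5.82643426e-01, -5.98127938e-04, -3.74393896e-04]), 'ft_force': array([-0.25028923, -0.70089541, -0.54857924]), 'torque': array([0.01096097, 0.01964802, 0.00431503]), 'width': 0.08684610059699739}
top 382.628341733882 274.6486783674311 210.87153759071535 [ 0.33456519 -0.05411626  1.03187886] [[-0.02020214815583421, -0.9997018864516763, -0.013711726180518635], [-0.9815668566573249, 0.02243889653079112, -0.18979726508656314], [0.19004835995542926, 0.00962466349750675, -0.9817275521909382]]
side 520.3286806372911 280.11112944340715 209.4047221144706 [0.16476957 0.88526659 0.61268779] [[-0.9229344307837073, -0.3845280309090455, 0.018172229339470214], [-0.20901527401926248, 0.4609136390598063, -0.8624796997931597], [0.32327179230580383, -0.7998104842860329, -0.5057652988546513]]
wrist 317.1434688740245 281.7971833653034 206.36318932817008 [ 0.26878136 -0.56827866  0.3847858 ] [[0.320408024507131, -0.9472780466767763, -0.0017320841980135449], [-0.9131550116820009, -0.3093515467280432, 0.2654233320132433], [-0.25196551841766524, -0.08346210410239233, -0.9641304137445923]]
```

View pics/top0.png

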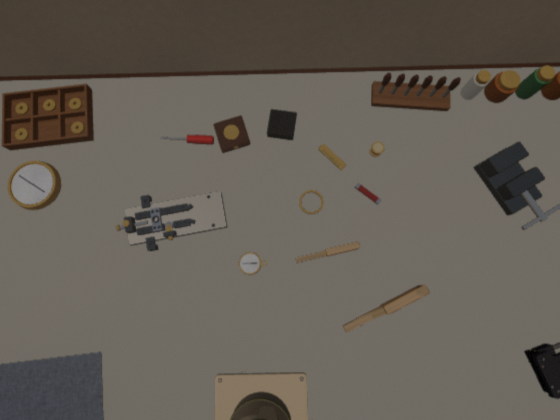

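View pics/side0.png

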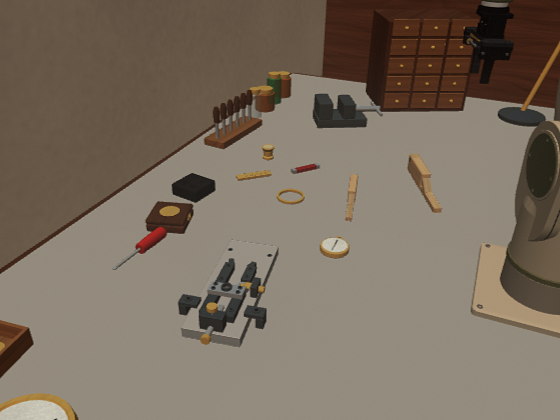

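View pics/wrist0.png

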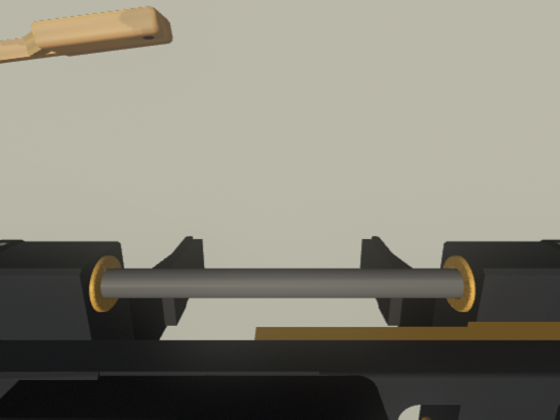

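```bash
python3 - <<'E'
from h import *
c=load('top'); im=c['img']
a=cv2.resize(im[180:260,105:240],None,fx=5.9,fy=5.9,interpolation=cv2.INTER_CUBIC); cv2.imwrite('pics/jig.png',a)
a=cv2.resize(im[130:280,280:400],None,fx=4,fy=4,interpolation=cv2.INTER_CUBIC); cv2.imwrite('pics/st.png',a)
s=load('side')['img']
a=cv2.resize(s[230:350,170:290],None,fx=5,fy=5,interpolation=cv2.INTER_CUBIC); cv2.imwrite('pics/jigs.png',a)
hsv=cv2.cvtColor(im,cv2.COLOR_BGR2HSV)
for n,p in dict(plate=(332,157),stick=(345,250),nose=(310,257),base=(215,205),counter=(300,300)).items(): print(n,hsv[p[1],p[0]],pts(c)[p[1],p[0]])
E
```

```text
plate [ 19 133 113] [ 0.68255516 -0.20753316  0.00780563]
stick [ 16 106 123] [ 0.42008292 -0.22512781  0.03334571]
nose [ 16  92 108] [ 0.40562367 -0.13553748  0.00856045]
base [ 17  29 124] [0.55020771 0.11686293 0.02058013]
counter [ 18  29 113] [ 0.29438282 -0.10582055 -0.00135943]
```

View pics/jig.png

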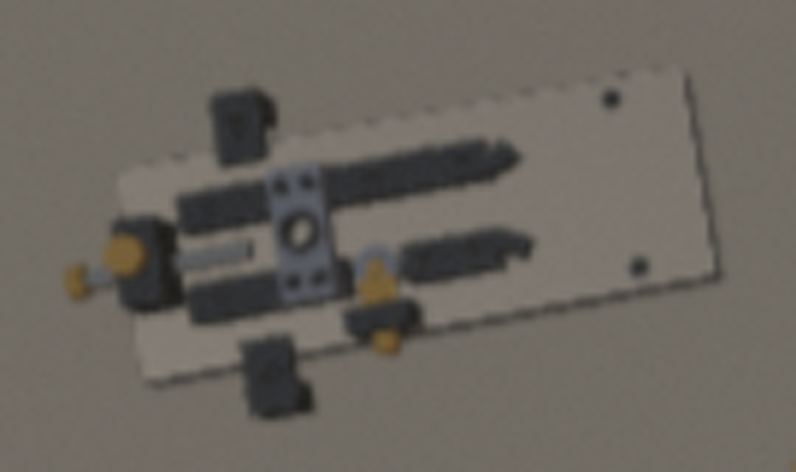

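View pics/st.png

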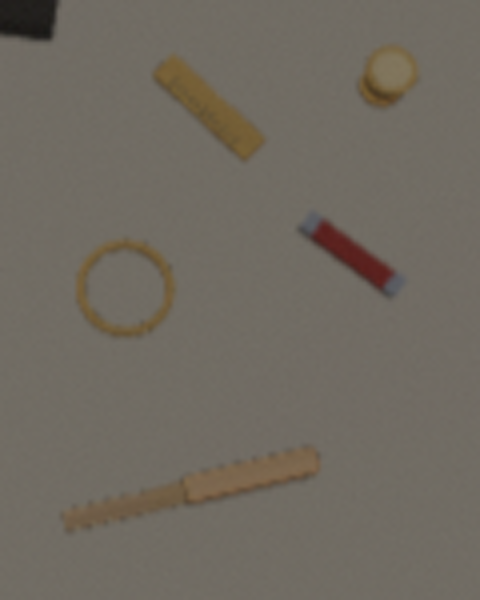

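View pics/jigs.png

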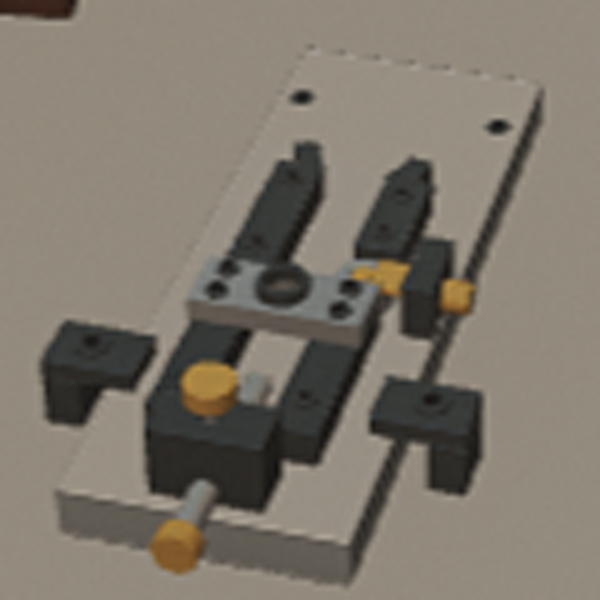

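```bash
python3 - <<'E'
from h import *
c=load('top'); im=c['img']; P=pts(c); hsv=cv2.cvtColor(im,cv2.COLOR_BGR2HSV)
# base top corners, manual from crop
cr=np.array([[685,72],[718,272],[150,380],[120,175]])/5.9+[105-.42,180-.42]
Q=plane(c,cr,.02); print('base corners',Q[:,:2].round(4).tolist())
print('len',np.linalg.norm(Q[0]-Q[3]),np.linalg.norm(Q[1]-Q[2]),'wid',np.linalg.norm(Q[0]-Q[1]),np.linalg.norm(Q[2]-Q[3]))
# depth-based mask of base
m=((P[...,2]>.012)&(P[...,2]<.07)).astype(np.uint8); m[:, :110]=0;m[:,240:]=0;m[:175]=0;m[270:]=0
n,l,s,_=cv2.connectedComponentsWithStats(m); k=1+np.argmax(s[1:,4]); print(s[k])
def rect(mask,z,name):
    cs,_=cv2.findContours(mask.astype(np.uint8),cv2.RETR_EXTERNAL,cv2.CHAIN_APPROX_NONE)
    k=max(cs,key=cv2.contourArea)[:,0,:]
    W=plane(c,k,z)[:,:2]
    rr=cv2.minAreaRect((W*1000).astype(np.float32)); print(name,rr, cv2.boxPoints(rr).round(1).tolist(), cv2.contourArea(k))
sat=(hsv[...,1]>75)
def win(x0,x1,y0,y1):
    w=np.zeros(sat.shape,bool); w[y0:y1,x0:x1]=1; return w
rect(sat&win(315,350,140,173),.008,'plate')
rect(sat&win(290,365,235,268),.02,'stick')
rect(sat&win(326,365,235,268),.036,'handle')
rect(sat&win(290,324,235,268),.010,'nose')
E
```

```text
base corners [[0.5868, 0.1018], [0.493, 0.0862], [0.4494, 0.3428], [0.5442, 0.3615]]
len 0.2632079796023657 0.26029091689239214 wid 0.09506385347434514 0.09662001527456245
[ 116  191  111   60 3840]
plate ((684.6321411132812, -206.4194793701172), (88.02218627929688, 23.19247817993164), 43.73647689819336) [[644.7999877929688, -228.5], [660.7999877929688, -245.1999969482422], [724.4000244140625, -184.39999389648438], [708.4000244140625, -167.60000610351562]] 225.0
stick ((417.15374755859375, -180.99664306640625), (18.736419677734375, 171.18435668945312), 11.95290756225586) [[390.29998779296875, -99.19999694824219], [425.70001220703125, -266.70001220703125], [444.0, -262.79998779296875], [408.6000061035156, -95.30000305175781]] 326.0
handle ((423.9891052246094, -217.4474334716797), (18.440160751342773, 89.8589096069336), 11.952899932861328) [[405.70001220703125, -175.39999389648438], [424.29998779296875, -263.29998779296875], [442.29998779296875, -259.5], [423.70001220703125, -171.60000610351562]] 208.0
nose ((406.7284851074219, -134.94338989257812), (12.786291122436523, 75.66374206542969), 12.734088897705078) [[392.20001220703125, -99.5], [408.79998779296875, -173.3000030517578], [421.29998779296875, -170.39999389648438], [404.6000061035156, -96.5999984741211]] 104.0
```

```bash
cat >> h.py <<'E'
def go(x,y,z,jaw):
    """shift mm / rotvec deg in tool axes to reach TCP xyz with tool down and jaw axis (world deg)"""
    s=r.read_state(); R0=R.from_quat(s['eef_rot'])
    a=np.radians(jaw); X=np.array([np.cos(a),np.sin(a),0]); Z=np.array([0,0,-1.]); Rg=R.from_matrix(np.c_[X,np.cross(Z,X),Z])
    d=R0.inv().apply(np.array([x,y,z])-s['ee_pos'])*1000
    w=(R0.inv()*Rg).as_rotvec(degrees=True)
    print('t',round(s['time'],2),'ee',s['ee_pos'].round(4),'jaw',np.degrees(np.arctan2(*R0.as_matrix()[1::-1,0])).round(2),'w',round(s['width'],4),'F',s['ft_force'].round(2))
    print('shift',d.round(1),'rot',w.round(2))
O=np.array([.5269,.1721]); TH=99.45
def jig(x,y=0):
    t=np.radians(TH);u=np.array([np.cos(t),np.sin(t)]);v=np.array([-u[1],u[0]]); return O+u*x+v*y
def tojig(p):
    t=np.radians(TH);u=np.array([np.cos(t),np.sin(t)]);v=np.array([-u[1],u[0]]); q=np.asarray(p)[...,:2]-O; return np.stack([q@u,q@v],-1)
E
python3 - <<'E'
from h import *
c=load('top')
e=np.array([250,250])/5.9+[105-.42,180-.42]
for z in(.027,.03,.032): print('rod end',tojig(plane(c,[e],z))*1000)
for n,p in dict(tipU=(518,157),tipL=(530,242)).items(): print(n,tojig(plane(c,[np.array(p)/5.9+[104.58,179.58]],.034))*1000)
go(.685,-.206,.2,-46.3)
E
```

```text
rod end [[127.08000845  -0.71184612]]
rod end [[ 1.26128707e+02 -3.24261323e-02]]
rod end [[125.49450642   0.42052053]]
tipU [[ -0.08500476 -18.83636372]]
tipL [[ 0.21110342 20.80158788]]
t 0.15 ee [ 0.2005 -0.5917  0.23  ] jaw -71.27 w 0.0865 F [0.5  0.29 0.57]
shift [-209.7 -582.6   30.2] rot [-1.000e-02  6.000e-02 -2.497e+01]
```

Call:
apply_moves([
  {"grip": 0,"xyz": [-21,-58,3],"rotation": [0,0,-2.5]},
  {"grip": 0,"xyz": [-42,-117,6],"rotation": [0,0,-5]},
  {"grip": 0,"xyz": [-63,-175,9],"rotation": [0,0,-7.5]},
  {"grip": 0,"xyz": [-84,-233,12],"rotation": [0,0,-10]},
  {"grip": 0,"xyz": [-105,-291,15],"rotation": [0,0,-12.5]},
])

```text
time: 0.78
ee_pos: [0.4436, -0.3974, 0.2149]
eef_rot: [0.872, -0.49, -0.0, -0.0]
ft_force: [0.5, -0.6, 0.2]
width: 0.0872
```

```bash
python3 - <<'E'
from h import *
go(.685,-.206,.18,-46.3)
E
```

```text
t 0.78 ee [ 0.4436 -0.3974  0.2149] jaw -58.71 w 0.0872 F [ 0.49 -0.57  0.19]
shift [ -38.1 -305.7   34.9] rot [-1.000e-02  6.000e-02 -1.241e+01]
```

Call:
apply_moves([
  {"grip": 0,"xyz": [-8,-61,7],"rotation": [0,0,-2.5]},
  {"grip": 0,"xyz": [-15,-122,14],"rotation": [0,0,-5]},
  {"grip": 0,"xyz": [-23,-183,21],"rotation": [0,0,-7.5]},
  {"grip": 0,"xyz": [-30,-244,28],"rotation": [0,0,-10]},
  {"grip": 0,"xyz": [-38,-306,35],"rotation": [0,0,-12.4]},
])

```text
time: 1.4
ee_pos: [0.6862, -0.2052, 0.1794]
eef_rot: [0.92, -0.393, -0.001, -0.0]
ft_force: [0.2, -0.4, 0.4]
width: 0.0868
```

```bash
python3 - <<'E'
from h import *
c=cam('wrist','w1.png')
go(.685,-.206,.18,-46.3)
E
```

```text
t 1.45 ee [ 0.6906 -0.1954  0.177 ] jaw -45.62 w 0.0871 F [-2.73  8.05 -1.66]
shift [ 3.7 11.4 -3.1] rot [-0.26  0.33  0.68]
```

View pics/w1.png

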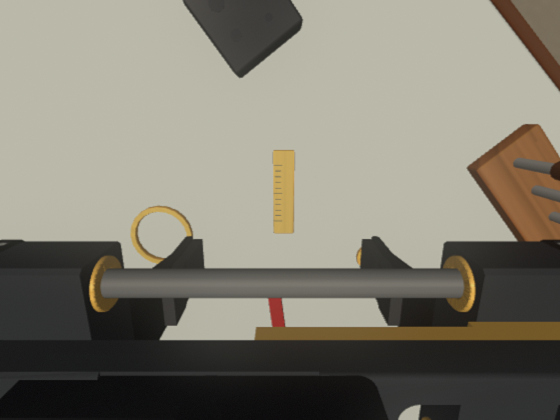

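```bash
cat >> h.py <<'E'
def rectc(c,mask,z):
    cs,_=cv2.findContours(mask.astype(np.uint8),cv2.RETR_EXTERNAL,cv2.CHAIN_APPROX_NONE)
    k=max(cs,key=cv2.contourArea)[:,0,:]
    rr=cv2.minAreaRect((plane(c,k,z)[:,:2]*1000).astype(np.float32))
    b=cv2.boxPoints(rr); e=b[1]-b[0]; g=b[2]-b[1]; L=e if np.hypot(*e)>np.hypot(*g) else g
    print('ctr',np.round(rr[0],1),'size',np.round(rr[1],1),'long axis deg',np.degrees(np.arctan2(L[1],L[0])).round(2)%180)
    return k
E
python3 - <<'E'
from h import *
c=cam('wrist','w2.png'); hsv=cv2.cvtColor(c['img'],cv2.COLOR_BGR2HSV)
m=(hsv[...,1]>90); w=np.zeros_like(m); w[120:238,245:330]=1
k=rectc(c,m&w,.008); print(k.min(0),k.max(0))
go(.685,-.206,.1,-46.3)
E
```

```text
ctr [ 687.3 -205.3] size [82.5 21.1] long axis deg 44.16
[278 161] [298 237]
t 1.5 ee [ 0.6883 -0.1974  0.1772] jaw -45.71 w 0.0869 F [-1.03  1.03  0.52]
shift [ 4.3  8.7 77.1] rot [-0.19  0.36  0.59]
```

```bash
python3 - <<'E'
from h import *
c=load('wrist'); hsv=cv2.cvtColor(c['img'],cv2.COLOR_BGR2HSV)
m=(hsv[...,1]>90); w=np.zeros_like(m); w[120:265,245:330]=1
k=rectc(c,m&w,.008); print(k.min(0),k.max(0))
go(.685,-.206,.06,-46.0)
E
```

```text
ctr [ 684.9 -207.7] size [89.4 21.1] long axis deg 44.16
[278 161] [298 243]
t 1.5 ee [ 0.6883 -0.1974  0.1772] jaw -45.71 w 0.0869 F [-1.03  1.03  0.52]
shift [  4.6   8.8 117.1] rot [-0.19  0.36  0.29]
```

Call:
apply_moves([
  {"grip": 100,"xyz": [4,9,50],"rotation": [-0.1,0.2,0.1]},
  {"grip": 100,"xyz": [4,9,90],"rotation": [-0.2,0.3,0.1]},
  {"grip": 100,"xyz": [4,9,117],"rotation": [-0.2,0.4,0.1]},
  {"grip": 100,"xyz": [4,9,128],"rotation": [-0.2,0.4,0.1]},
  {"grip": 100,"xyz": [4,9,128],"rotation": [-0.2,0.4,0.1]},
])

```text
time: 2.12
ee_pos: [0.6843, -0.2056, 0.0489]
eef_rot: [0.921, -0.389, -0.0, 0.0]
ft_force: [0.5, -0.4, 0.9]
width: 0.054
```

```bash
python3 - <<'E'
from h import *
go(.685,-.207,.0095,-45.84)
E
```

```text
t 2.12 ee [ 0.6843 -0.2056  0.0489] jaw -45.8 w 0.054 F [ 0.5  -0.4   0.87]
shift [ 1.5  0.4 39.4] rot [0.02 0.   0.04]
```

Call:
apply_moves([
  {"grip": 100,"xyz": [1.5,0.5,20],"rotation": [0,0,0]},
  {"grip": 100,"xyz": [1.5,0.5,33],"rotation": [0,0,0]},
  {"grip": 100,"xyz": [1.5,0.5,38.5],"rotation": [0,0,0]},
  {"grip": 100,"xyz": [1.5,0.5,39],"rotation": [0,0,0]},
  {"grip": 140,"xyz": [1.5,0.5,39],"rotation": [0,0,0]},
])

```text
time: 2.75
ee_pos: [0.6853, -0.2071, 0.0104]
eef_rot: [0.921, -0.389, 0.0, 0.0]
ft_force: [0.9, 0.3, -0.8]
width: 0.0482
```

Call:
apply_moves([
  {"grip": 255,"xyz": [0,0,0],"rotation": [0,0,0]},
  {"grip": 255,"xyz": [0,0,0],"rotation": [0,0,0]},
  {"grip": 255,"xyz": [0,0,0],"rotation": [0,0,0]},
  {"grip": 255,"xyz": [0,0,0],"rotation": [0,0,0]},
], squeeze=20)

```text
time: 3.25
ee_pos: [0.6854, -0.2071, 0.0105]
eef_rot: [0.921, -0.389, 0.0, 0.0]
ft_force: [0.3, -0.6, 1.4]
width: 0.0217
```

```bash
python3 - <<'E'
from h import *
c=cam('wrist','w3.png')
j=jig(-.028); go(j[0],j[1],.12,9.45)
E
```

```text
t 3.3 ee [ 0.6854 -0.2071  0.0106] jaw -45.81 w 0.0217 F [0.7  0.12 1.33]
shift [-359.3 -134.8 -109.7] rot [ 1.000e-02 -5.000e-02 -5.526e+01]
```

View pics/w3.png

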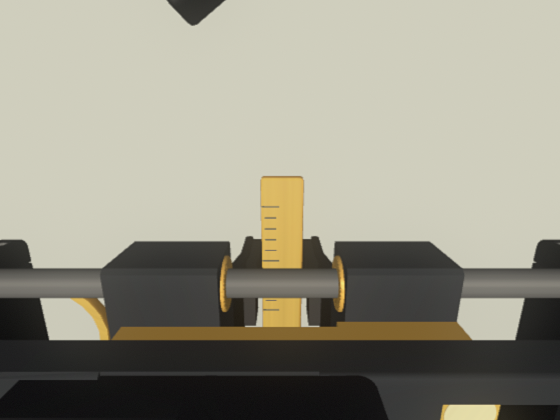

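Call:
apply_moves([
  {"grip": 255,"xyz": [0,0,-40],"rotation": [0,0,0]},
  {"grip": 255,"xyz": [-30,-11,-80],"rotation": [0,0,-6]},
  {"grip": 255,"xyz": [-80,-30,-105],"rotation": [0,0,-14]},
  {"grip": 255,"xyz": [-135,-50,-115],"rotation": [0,0,-22]},
  {"grip": 255,"xyz": [-185,-69,-115],"rotation": [0,0,-30]},
])

```text
time: 3.92
ee_pos: [0.6052, -0.0244, 0.1264]
eef_rot: [0.991, -0.135, 0.001, 0.0]
ft_force: [0.9, -0.1, -1.5]
width: 0.0214
```

```bash
python3 - <<'E'
from h import *
c=load('wrist'); p=plane(c,[[262,178],[303,178],[262,235],[303,232]],.008)
s={'p':np.array([.6854,-.2071])}
a=np.radians(-45.81); X=np.array([np.cos(a),np.sin(a)]); Y=np.array([X[1],-X[0]])
d=p[:,:2]-s['p']; print('tool x,y mm',np.c_[d@X,d@Y]*1000)
j=jig(-.028); go(j[0],j[1],.12,9.45)
E
```

```text
tool x,y mm [[-10.51013734 -43.75590432]
 [ 10.09712938 -43.74436705]
 [-11.03169597 -13.28852549]
 [ 10.59056739 -14.95707565]]
t 3.92 ee [ 0.6052 -0.0244  0.1264] jaw -15.51 w 0.0214 F [ 0.92 -0.11 -1.54]
shift [-116.2 -143.     6.1] rot [  0.04  -0.13 -24.96]
```

Call:
apply_moves([
  {"grip": 255,"xyz": [-30,-35,4],"rotation": [0,0,-7]},
  {"grip": 255,"xyz": [-60,-70,4],"rotation": [0,0,-14]},
  {"grip": 255,"xyz": [-85,-98,5],"rotation": [0,0,-20]},
  {"grip": 255,"xyz": [-103,-112,6],"rotation": [0,0,-24]},
  {"grip": 255,"xyz": [-108,-112,6],"rotation": [0,0,-25]},
])

```text
time: 4.55
ee_pos: [0.5305, 0.1131, 0.1201]
eef_rot: [0.996, 0.084, 0.001, 0.0]
ft_force: [-0.3, 0.1, -0.9]
width: 0.0218
```

Call:
apply_moves([
  {"grip": 255,"xyz": [0,0,0],"rotation": [0,0,0]},
  {"grip": 255,"xyz": [0,0,0],"rotation": [0,0,0]},
])

```text
time: 4.8
ee_pos: [0.5312, 0.1115, 0.12]
eef_rot: [0.997, 0.082, 0.001, 0.001]
ft_force: [-0.1, 0.9, -1.7]
width: 0.0217
```

```bash
python3 - <<'E'
from h import *
c=cam('wrist','w4.png')
j=jig(-.058); go(j[0],j[1],.12,9.45)
E
```

```text
t 4.85 ee [0.5311 0.1118 0.12  ] jaw 9.47 w 0.0215 F [-0.02  0.01 -1.  ]
shift [ 5.7 -2.2  0. ] rot [ 0.08 -0.11  0.02]
```

View pics/w4.png

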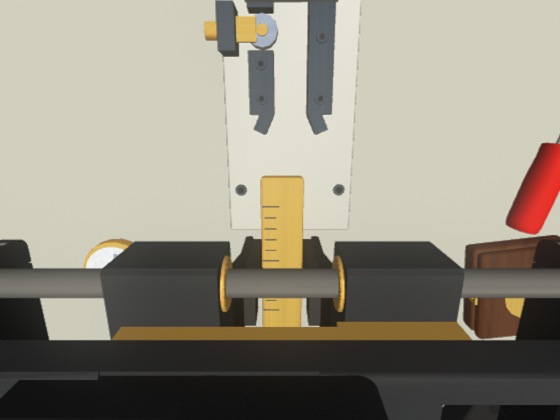

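```bash
python3 - <<'E'
from h import *
c=load('wrist'); g=cv2.cvtColor(c['img'],cv2.COLOR_BGR2GRAY)
Lp=[];Rp=[]
for v in range(58,110,4):
    row=g[v]; dark=row<110
    u=285
    a=u
    while not dark[a]: a-=1
    b=u
    while not dark[b]: b+=1
    Lp.append([a+.5,v]);Rp.append([b-.5,v])
print(Lp[0],Lp[-1],Rp[0],Rp[-1])
for z in(.034,.02):
    A=plane(c,Lp,z);B=plane(c,Rp,z)
    for n,q in(('L',A),('R',B)):
        d=q[-1]-q[0]; print(z,n,np.degrees(np.arctan2(d[1],d[0]))%180, (tojig(q)[[0,-1]]*1000).round(1).tolist())
# base outline
cc=[[231,229],[348,229]]; print('back corners',(tojig(plane(c,cc,.02))*1000).round(1).tolist())
# base side edges
el=[];er=[]
for v in range(60,220,8):
    d=np.diff(g[v].astype(int)); 
    el.append(v)
a=c['img'][90:145,240:340]; cv2.imwrite('pics/fl.png',cv2.resize(a,None,fx=7,fy=7,interpolation=cv2.INTER_CUBIC))
E
```

```text
[273.5, 58] [272.5, 106] [307.5, 58] [306.5, 106]
0.034 L 97.71234206532802 [[53.4, 11.7], [21.5, 12.7]]
0.034 R 99.34314776756295 [[53.4, -12.0], [21.5, -11.9]]
0.02 L 97.71234206532814 [[55.8, 12.0], [22.0, 13.1]]
0.02 R 99.34314776756297 [[55.8, -13.1], [22.0, -13.0]]
back corners [[-77.7, 49.2], [-77.8, -50.3]]
```

View pics/fl.png

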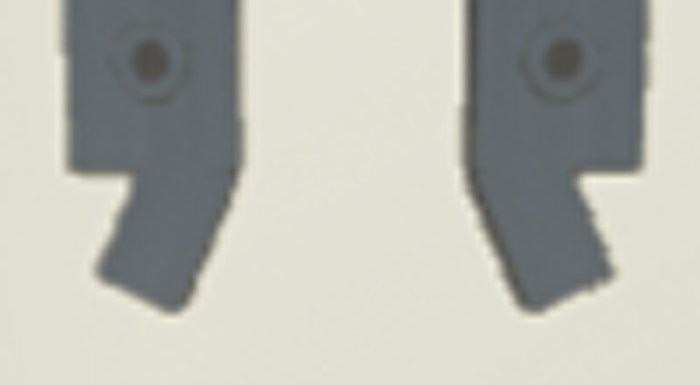

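```bash
sed -i 's/TH=99.45/TH=99.1/' h.py; python3 - <<'E'
from h import *
c=load('wrist'); print((tojig(plane(c,[[265.7,134.6],[315.4,134.6]],.034))*1000).round(1))
j=jig(-.031,.0002); print(j); go(j[0],j[1],.05,9.1)
E
```

```text
[[  1.1  17.9]
 [  1.3 -18.9]]
[0.53160542 0.14145854]
t 4.85 ee [0.5311 0.1118 0.12  ] jaw 9.47 w 0.0215 F [-0.02  0.01 -1.  ]
shift [  5.2 -29.3  70. ] rot [ 0.08 -0.11  0.37]
```

Call:
apply_moves([
  {"grip": 255,"xyz": [2,-12,30],"rotation": [0,0,0.2]},
  {"grip": 255,"xyz": [4,-24,55],"rotation": [0,-0.1,0.4]},
  {"grip": 255,"xyz": [5.2,-29.3,68],"rotation": [0,-0.1,0.4]},
  {"grip": 255,"xyz": [5.2,-29.3,70],"rotation": [0,-0.1,0.4]},
  {"grip": 255,"xyz": [5.2,-29.3,70],"rotation": [0,-0.1,0.4]},
])

```text
time: 5.48
ee_pos: [0.5322, 0.141, 0.0506]
eef_rot: [0.997, 0.079, 0.001, 0.001]
ft_force: [0.0, 0.1, -1.0]
width: 0.0214
```

```bash
python3 - <<'E'
from h import *
c=cam('wrist','w5.png')
j=jig(-.031,.0002); go(j[0],j[1],.0315,9.1)
E
```

```text
t 5.53 ee [0.5323 0.141  0.0508] jaw 9.02 w 0.0214 F [ 0.08  0.06 -1.27]
shift [-0.6 -0.6 19.3] rot [ 0.09 -0.08 -0.08]
```

View pics/w5.png

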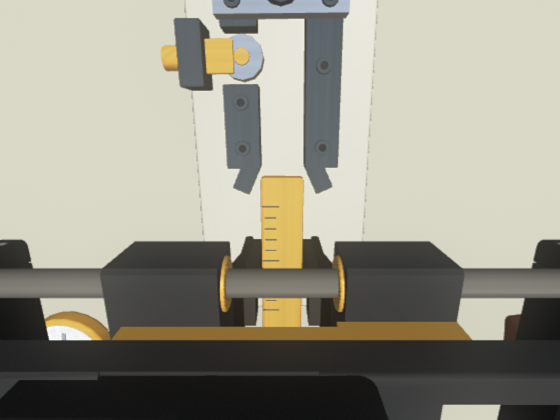

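Call:
apply_moves([
  {"grip": 255,"xyz": [-0.5,-0.6,8],"rotation": [0,0,0]},
  {"grip": 255,"xyz": [-0.5,-0.6,15],"rotation": [0,0,0]},
  {"grip": 255,"xyz": [-0.5,-0.6,18.5],"rotation": [0,0,0]},
  {"grip": 255,"xyz": [-0.5,-0.6,19.5],"rotation": [0,0,0]},
  {"grip": 255,"xyz": [-0.5,-0.6,20],"rotation": [0,0,0]},
])

```text
time: 6.15
ee_pos: [0.5318, 0.1416, 0.0309]
eef_rot: [0.997, 0.079, 0.001, 0.001]
ft_force: [0.5, -0.3, 0.2]
width: 0.0212
```

Call:
apply_moves([
  {"grip": 170,"xyz": [0,0,0],"rotation": [0,0,0]},
  {"grip": 145,"xyz": [0,0,0],"rotation": [0,0,0]},
  {"grip": 130,"xyz": [0,0,0],"rotation": [0,0,0]},
  {"grip": 130,"xyz": [0,0,0],"rotation": [0,0,0]},
])

```text
time: 6.65
ee_pos: [0.5319, 0.1416, 0.0309]
eef_rot: [0.997, 0.079, 0.001, 0.001]
ft_force: [-0.2, -0.2, -0.6]
width: 0.0418
```

Call:
apply_moves([
  {"grip": 130,"xyz": [0,0,-20],"rotation": [0,0,0]},
  {"grip": 130,"xyz": [0,10,-60],"rotation": [0,0,0]},
  {"grip": 100,"xyz": [0,30,-100],"rotation": [0,0,0]},
  {"grip": 80,"xyz": [0,50,-110],"rotation": [0,0,0]},
  {"grip": 80,"xyz": [0,55,-110],"rotation": [0,0,0]},
])

```text
time: 7.28
ee_pos: [0.5412, 0.0863, 0.143]
eef_rot: [0.997, 0.078, 0.002, 0.001]
ft_force: [-0.3, -0.5, -0.4]
width: 0.0582
```

```bash
python3 - <<'E'
from h import *
c=cam('wrist','w6.png')
go(.424,-.218,.11,12)
E
```

```text
t 7.33 ee [0.5407 0.0864 0.1418] jaw 8.93 w 0.0588 F [-0.07 -1.16 -0.58]
shift [-162.6  282.5   32. ] rot [ 0.13 -0.15 -3.07]
```

View pics/w6.png

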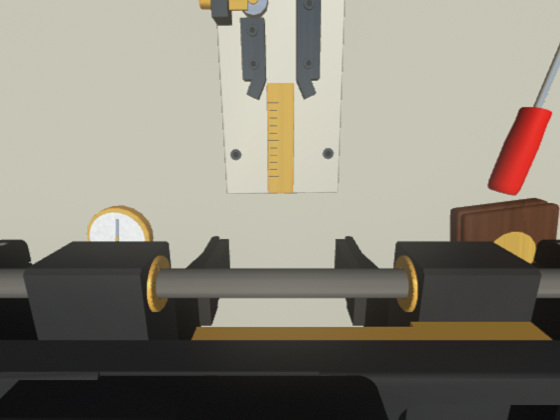

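Call:
apply_moves([
  {"grip": 80,"xyz": [-32,56,0],"rotation": [0,0,-0.6]},
  {"grip": 80,"xyz": [-64,112,0],"rotation": [0,0,-1.2]},
  {"grip": 80,"xyz": [-96,168,0],"rotation": [0,0,-1.8]},
  {"grip": 80,"xyz": [-128,224,0],"rotation": [0,0,-2.5]},
  {"grip": 80,"xyz": [-160,280,0],"rotation": [0,0,-3]},
])

```text
time: 7.95
ee_pos: [0.429, -0.2056, 0.1417]
eef_rot: [0.994, 0.105, 0.001, 0.001]
ft_force: [0.6, 0.2, -0.6]
width: 0.0599
```

```bash
python3 - <<'E'
from h import *
go(.436,-.272,.14,12)
E
```

```text
t 7.95 ee [ 0.429  -0.2056  0.1417] jaw 12.03 w 0.0599 F [ 0.56  0.22 -0.63]
shift [-7.  66.4  1.8] rot [ 0.1  -0.13  0.03]
```

Call:
apply_moves([
  {"grip": 80,"xyz": [-2,35,0],"rotation": [0,0,0]},
  {"grip": 80,"xyz": [-6,60,1],"rotation": [0,0,0]},
  {"grip": 80,"xyz": [-7,66,1],"rotation": [0,0,0]},
  {"grip": 80,"xyz": [-7,66,1],"rotation": [0,0,0]},
  {"grip": 80,"xyz": [-7,66,1],"rotation": [0,0,0]},
])

```text
time: 8.57
ee_pos: [0.4364, -0.27, 0.1408]
eef_rot: [0.994, 0.106, 0.001, 0.001]
ft_force: [0.6, -0.1, -0.3]
width: 0.0598
```

```bash
python3 - <<'E'
from h import *
c=cam('wrist','w7.png')
go(.424,-.2174,.05,12)
P=pts(c); hsv=cv2.cvtColor(c['img'],cv2.COLOR_BGR2HSV); 
for v in range(20,240,20): print(v,hsv[v,280],P[v,280].round(3))
E
```

```text
t 8.62 ee [ 0.4363 -0.2702  0.1408] jaw 12.15 w 0.0598 F [-0.55 -0.68  0.85]
shift [ -1.1 -54.3  90.7] rot [ 0.09 -0.13  0.14]
20 [ 18  90 195] [ 0.403 -0.124  0.009]
40 [ 18  89 194] [ 0.406 -0.138  0.01 ]
60 [ 19  95 198] [ 0.41  -0.153  0.013]
80 [ 19  97 200] [ 0.413 -0.17   0.023]
100 [ 18  90 218] [ 0.417 -0.185  0.037]
120 [ 18  92 219] [ 0.42  -0.2    0.036]
140 [ 18  92 219] [ 0.423 -0.215  0.037]
160 [ 18  91 219] [ 0.426 -0.23   0.037]
180 [ 18  90 220] [ 0.43  -0.247  0.037]
200 [ 28  23 197] [ 0.435 -0.272  0.001]
220 [ 28  22 198] [ 0.439 -0.292  0.001]
```

View pics/w7.png

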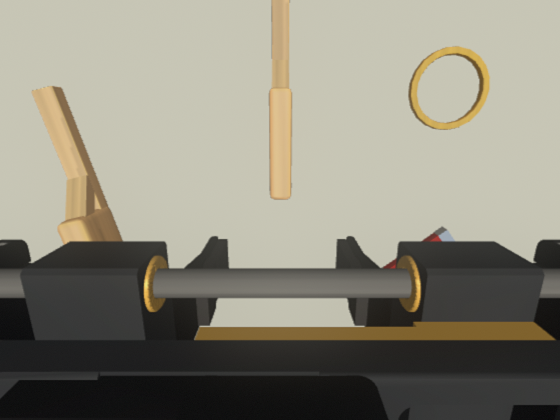

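```bash
python3 - <<'E'
from h import *
c=load('wrist'); hsv=cv2.cvtColor(c['img'],cv2.COLOR_BGR2HSV); P=pts(c)
m=(hsv[...,1]>60); w=np.zeros_like(m); w[:225,255:310]=1
k=rectc(c,m&w&(P[...,2]>.03),.036); print(k.min(0),k.max(0))
k=rectc(c,m&w&(P[...,2]<.013),.010); print(k.min(0),k.max(0))
go(.424,-.2174,.05,12)
E
```

```text
ctr [ 423.7 -219.6] size [17.4 88.1] long axis deg 101.75
[269  88] [291 199]
ctr [ 405.5 -133. ] size [13.5 46.9] long axis deg 101.65
[272   0] [289  64]
t 8.62 ee [ 0.4363 -0.2702  0.1408] jaw 12.15 w 0.0598 F [-0.55 -0.68  0.85]
shift [ -1.1 -54.3  90.7] rot [ 0.09 -0.13  0.14]
```

Call:
apply_moves([
  {"grip": 110,"xyz": [-1,-25,30],"rotation": [0,0,0.2]},
  {"grip": 110,"xyz": [-1.2,-48,60],"rotation": [0.1,-0.1,0.4]},
  {"grip": 110,"xyz": [-1.2,-53,85],"rotation": [0.1,-0.1,0.5]},
  {"grip": 110,"xyz": [-1.2,-53,90],"rotation": [0.1,-0.1,0.5]},
  {"grip": 110,"xyz": [-1.2,-53,90],"rotation": [0.1,-0.1,0.5]},
])

```text
time: 9.25
ee_pos: [0.4246, -0.2188, 0.0513]
eef_rot: [0.995, 0.102, 0.0, -0.0]
ft_force: [-0.4, -0.7, 0.6]
width: 0.0498
```

```bash
python3 - <<'E'
from h import *
go(.4237,-.2187,.012,11.75)
E
```

```text
t 9.25 ee [ 0.4246 -0.2188  0.0513] jaw 11.66 w 0.0498 F [-0.35 -0.69  0.57]
shift [-0.9 -0.3 39.3] rot [-0.   -0.05 -0.09]
```

Call:
apply_moves([
  {"grip": 110,"xyz": [-0.9,0,20],"rotation": [0,0,0]},
  {"grip": 110,"xyz": [-0.9,0,33],"rotation": [0,0,0]},
  {"grip": 110,"xyz": [-0.9,0,39],"rotation": [0,0,0]},
  {"grip": 110,"xyz": [-0.9,0,39],"rotation": [0,0,0]},
  {"grip": 170,"xyz": [-0.9,0,39],"rotation": [0,0,0]},
], squeeze=40)

```text
time: 9.88
ee_pos: [0.4241, -0.2192, 0.0128]
eef_rot: [0.995, 0.102, 0.001, 0.0]
ft_force: [0.4, -0.1, 0.4]
width: 0.0451
```

Call:
apply_moves([
  {"grip": 255,"xyz": [0,0,0],"rotation": [0,0,0]},
  {"grip": 255,"xyz": [0,0,0],"rotation": [0,0,0]},
  {"grip": 255,"xyz": [0,0,0],"rotation": [0,0,0]},
  {"grip": 255,"xyz": [0,0,0],"rotation": [0,0,0]},
], squeeze=40)

```text
time: 10.38
ee_pos: [0.4242, -0.2192, 0.0129]
eef_rot: [0.995, 0.102, 0.001, 0.0]
ft_force: [0.2, 0.3, 1.5]
width: 0.0176
```

```bash
python3 - <<'E'
from h import *
# nose end 125 ahead of handle centre; plate back at about x=-.076; stay 30mm behind
j=jig(-.076-.030-.125,.0002); go(j[0],j[1],.09,9.1)
E
```

```text
t 10.38 ee [ 0.4242 -0.2192  0.0129] jaw 11.66 w 0.0176 F [0.23 0.34 1.45]
shift [ 169.3 -131.7  -76.9] rot [ 0.04 -0.09  2.56]
```

Call:
apply_moves([
  {"grip": 255,"xyz": [0,0,-30],"rotation": [0,0,0]},
  {"grip": 255,"xyz": [20,-15,-65],"rotation": [0,0,0.6]},
  {"grip": 255,"xyz": [60,-46,-77],"rotation": [0,0,1.2]},
  {"grip": 255,"xyz": [100,-78,-77],"rotation": [0,0,1.8]},
  {"grip": 255,"xyz": [135,-105,-77],"rotation": [0,0,2.4]},
])

```text
time: 11.0
ee_pos: [0.5361, -0.0875, 0.0903]
eef_rot: [0.997, 0.081, 0.001, 0.0]
ft_force: [0.4, -0.3, 0.6]
width: 0.0179
```

```bash
python3 - <<'E'
from h import *
j=jig(-.076-.030-.125,.0002); go(j[0],j[1],.07,9.1)
E
```

```text
t 11.0 ee [ 0.5361 -0.0875  0.0903] jaw 9.26 w 0.0179 F [ 0.43 -0.28  0.56]
shift [ 31.8 -26.7  20.4] rot [ 0.04 -0.12  0.16]
```

Call:
apply_moves([
  {"grip": 255,"xyz": [18,-15,12],"rotation": [0,0,0]},
  {"grip": 255,"xyz": [29,-25,19],"rotation": [0,0,0.1]},
  {"grip": 255,"xyz": [32,-27,20],"rotation": [0,-0.1,0.2]},
  {"grip": 255,"xyz": [32,-27,20],"rotation": [0,-0.1,0.2]},
  {"grip": 255,"xyz": [32,-27,20],"rotation": [0,-0.1,0.2]},
])

```text
time: 11.62
ee_pos: [0.5631, -0.057, 0.0707]
eef_rot: [0.997, 0.078, 0.0, 0.001]
ft_force: [0.5, 0.1, -0.7]
width: 0.0176
```

```bash
python3 - <<'E'
from h import *
c=cam('wrist','w8.png'); c2=cam('top')
cv2.imwrite('pics/t8.png',cv2.resize(c2['img'][150:300,100:310],None,fx=3.5,fy=3.5,interpolation=cv2.INTER_CUBIC))
j=jig(-.076-.030-.125,.0002); go(j[0],j[1],.035,9.1)
E
```

```text
t 11.72 ee [ 0.5632 -0.0567  0.0707] jaw 8.99 w 0.0178 F [-1.11 -0.8  -0.38]
shift [ 0.1 -0.7 35.7] rot [ 0.07 -0.04 -0.11]
```

View pics/w8.png

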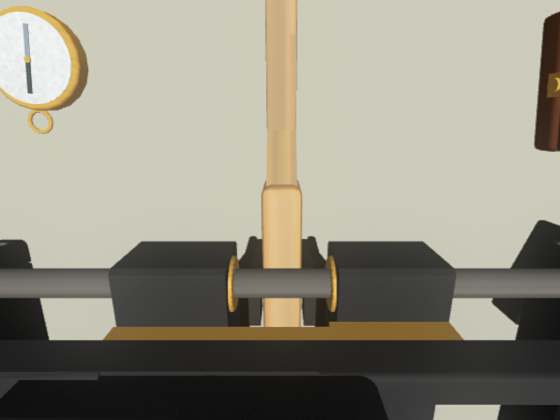

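View pics/t8.png

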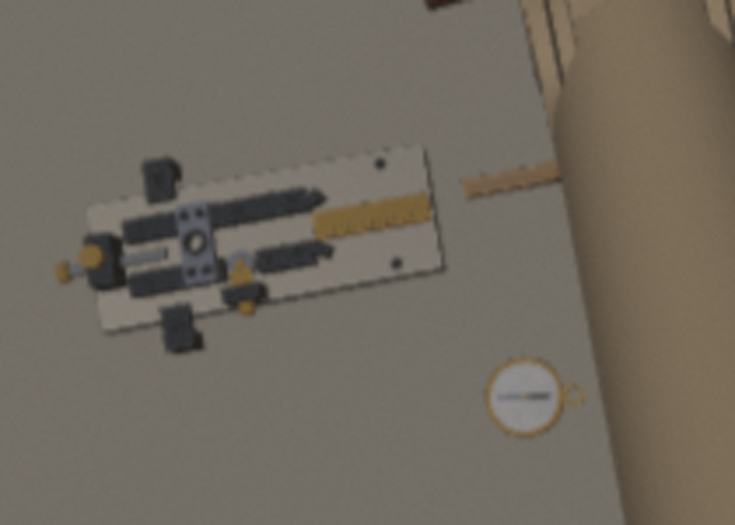

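Call:
apply_moves([
  {"grip": 255,"xyz": [0,0,15],"rotation": [0,0,0]},
  {"grip": 255,"xyz": [0,0,29],"rotation": [0,0,0]},
  {"grip": 255,"xyz": [0,0,35.5],"rotation": [0,0,0]},
  {"grip": 255,"xyz": [0,-8,36.5],"rotation": [0,0,0]},
  {"grip": 255,"xyz": [0,-16,36.5],"rotation": [0,0,0]},
])

```text
time: 12.35
ee_pos: [0.5608, -0.0399, 0.0343]
eef_rot: [0.997, 0.079, 0.001, 0.0]
ft_force: [0.9, 0.9, -0.7]
width: 0.0176
```

```bash
cat >> h.py <<'E'
def st(x,z=.0345,jaw=9.1):
    j=jig(x,.0002); go(j[0],j[1],z,jaw); s=r.read_state()
    t=np.radians(TH); print('TCP jig mm',(tojig(s['ee_pos'])*1000).round(2),'F along feed',round(float(s['ft_force'][:2]@[np.cos(t),np.sin(t)]),2))
E
python3 - <<'E'
from h import *
st(-.203)
c=cam('side'); cv2.imwrite('pics/s9.png',cv2.resize(c['img'][140:350,150:430],None,fx=2.8,fy=2.8))
E
```

```text
t 12.35 ee [ 0.5608 -0.0399  0.0343] jaw 9.01 w 0.0176 F [ 0.88  0.87 -0.66]
shift [ -0.2 -11.7  -0.2] rot [ 0.05 -0.05 -0.09]
TCP jig mm [-2.1472e+02  5.0000e-02] F along feed 0.72
```

View pics/s9.png

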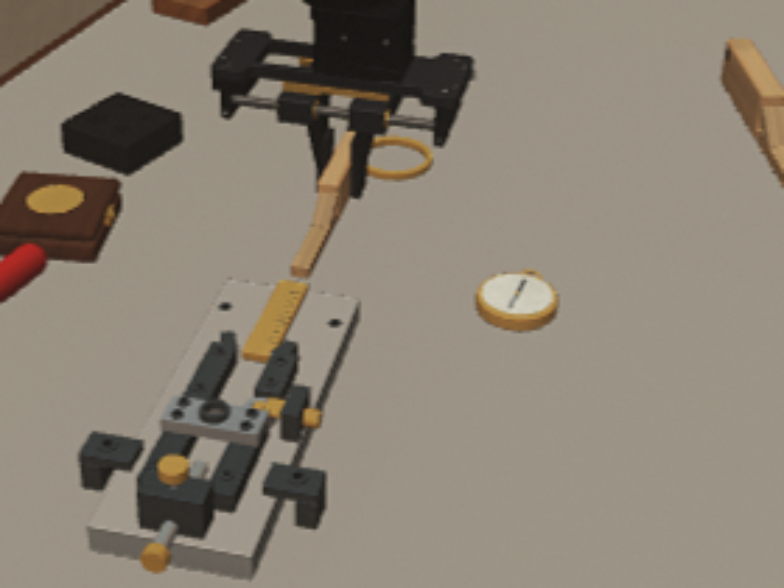

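Call:
apply_moves([
  {"grip": 255,"xyz": [0,-6,0],"rotation": [0,0,0]},
  {"grip": 255,"xyz": [0,-12,0],"rotation": [0,0,0]},
  {"grip": 255,"xyz": [0,-17,0],"rotation": [0,0,0]},
  {"grip": 255,"xyz": [0,-22,0],"rotation": [0,0,0]},
  {"grip": 255,"xyz": [0,-27,0],"rotation": [0,0,0]},
])

```text
time: 13.02
ee_pos: [0.5565, -0.0117, 0.0346]
eef_rot: [0.997, 0.079, 0.001, 0.0]
ft_force: [0.7, -0.8, 0.4]
width: 0.0176
```

```bash
python3 - <<'E'
from h import *
st(-.15)
c=cam('wrist','w10.png')
c=cam('top'); cv2.imwrite('pics/t10.png',cv2.resize(c['img'][150:300,100:310],None,fx=3.5,fy=3.5,interpolation=cv2.INTER_CUBIC))
E
```

```text
t 13.03 ee [ 0.5565 -0.0117  0.0346] jaw 9.08 w 0.0176 F [ 0.7  -0.85  0.38]
shift [ -0.4 -36.2   0. ] rot [ 0.04 -0.08 -0.02]
TCP jig mm [-1.8616e+02 -1.5000e-01] F along feed -0.95
```

View pics/t10.png

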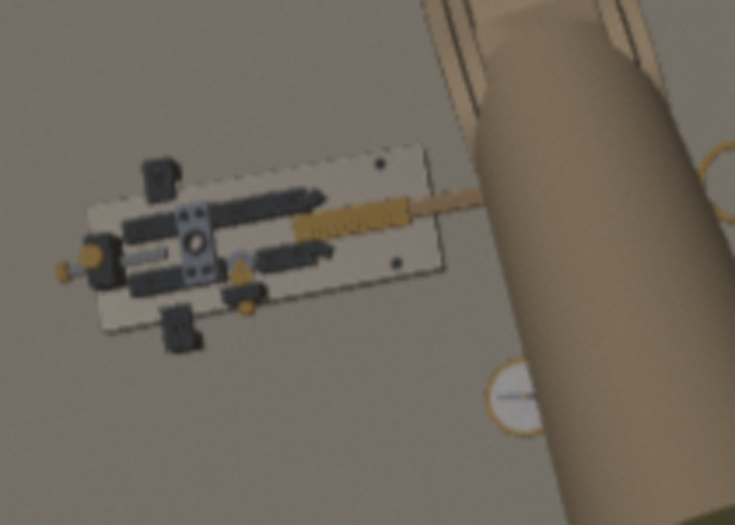

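Call:
apply_moves([
  {"grip": 255,"xyz": [0,-6,0],"rotation": [0,0,0]},
  {"grip": 255,"xyz": [0,-12,0],"rotation": [0,0,0]},
  {"grip": 255,"xyz": [-0.2,-18,0],"rotation": [0,0,0]},
  {"grip": 255,"xyz": [-0.2,-24,0],"rotation": [0,0,0]},
  {"grip": 255,"xyz": [-0.3,-29,0],"rotation": [0,0,0]},
])

```text
time: 13.75
ee_pos: [0.5514, 0.018, 0.0345]
eef_rot: [0.997, 0.08, 0.001, -0.0]
ft_force: [0.2, -0.1, -0.7]
width: 0.0173
```

```bash
python3 - <<'E'
from h import *
st(-.13)
c=cam('top'); cv2.imwrite('pics/t11.png',cv2.resize(c['img'][150:300,100:310],None,fx=3.5,fy=3.5,interpolation=cv2.INTER_CUBIC))
E
```

```text
t 13.75 ee [0.5514 0.018  0.0345] jaw 9.15 w 0.0173 F [ 0.25 -0.07 -0.73]
shift [  0. -26.   0.] rot [ 0.01 -0.07  0.05]
TCP jig mm [-155.99    0.21] F along feed -0.11
```

View pics/t11.png

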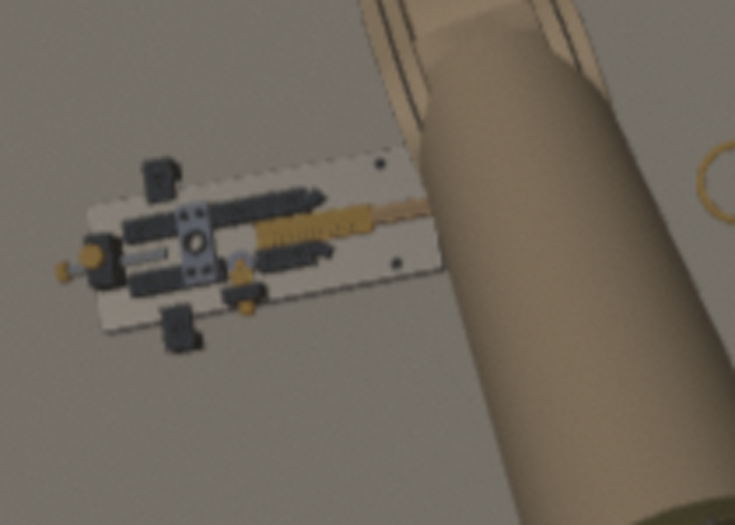

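Call:
apply_moves([
  {"grip": 255,"xyz": [0,-2,0],"rotation": [0,0,0]},
  {"grip": 255,"xyz": [0,-4,0],"rotation": [0,0,0]},
  {"grip": 255,"xyz": [0,-6,0],"rotation": [0,0,0]},
  {"grip": 255,"xyz": [0,-8,0],"rotation": [0,0,0]},
  {"grip": 255,"xyz": [0,-10,0],"rotation": [0,0,0]},
])

```text
time: 14.42
ee_pos: [0.5497, 0.0287, 0.0345]
eef_rot: [0.997, 0.08, 0.001, -0.0]
ft_force: [-0.8, -1.1, -0.3]
width: 0.0177
```

```bash
python3 - <<'E'
from h import *
st(-.13)
E
```

```text
t 14.43 ee [0.5497 0.0287 0.0345] jaw 9.19 w 0.0177 F [-0.85 -1.06 -0.29]
shift [  0.  -15.2   0. ] rot [-0.01 -0.07  0.09]
TCP jig mm [-145.23    0.22] F along feed -0.91
```

Call:
apply_moves([
  {"grip": 255,"xyz": [0,-2,0],"rotation": [0,0,0]},
  {"grip": 255,"xyz": [0,-4,0],"rotation": [0,0,0]},
  {"grip": 255,"xyz": [0,-6,0],"rotation": [0,0,0]},
  {"grip": 255,"xyz": [0,-8,0],"rotation": [0,0,0]},
  {"grip": 255,"xyz": [0,-10,0],"rotation": [0,0,0]},
])

```text
time: 15.05
ee_pos: [0.5484, 0.0373, 0.0347]
eef_rot: [0.997, 0.079, 0.001, 0.001]
ft_force: [1.3, -4.9, 0.5]
width: 0.0177
```

```bash
python3 - <<'E'
from h import *
st(-.13)
E
```

```text
t 15.05 ee [0.5484 0.0373 0.0347] jaw 9.12 w 0.0177 F [ 1.28 -4.89  0.52]
shift [-0.1 -6.5  0.2] rot [ 0.07 -0.09  0.02]
TCP jig mm [-1.365e+02  1.300e-01] F along feed -5.03
```

Call:
apply_moves([
  {"grip": 255,"xyz": [0,-3,0],"rotation": [0,0,0]},
  {"grip": 255,"xyz": [0,-6,0],"rotation": [0,0,0]},
  {"grip": 255,"xyz": [0,-9,0],"rotation": [0,0,0]},
  {"grip": 255,"xyz": [0,-12,0],"rotation": [0,0,0]},
  {"grip": 255,"xyz": [0,-14,0],"rotation": [0,0,0]},
])

```text
time: 15.68
ee_pos: [0.5467, 0.0501, 0.0349]
eef_rot: [0.997, 0.079, 0.001, 0.001]
ft_force: [1.5, -5.5, 0.4]
width: 0.0175
```

```bash
python3 - <<'E'
from h import *
st(-.1)
c=cam('top'); cv2.imwrite('pics/t12.png',cv2.resize(c['img'][180:260,105:240],None,fx=5.9,fy=5.9,interpolation=cv2.INTER_CUBIC))
E
```

```text
t 15.68 ee [0.5467 0.0501 0.0349] jaw 9.04 w 0.0175 F [ 1.49 -5.52  0.45]
shift [ -0.5 -23.6   0.3] rot [ 0.15 -0.13 -0.06]
TCP jig mm [-123.64   -0.25] F along feed -5.69
```

View pics/t12.png

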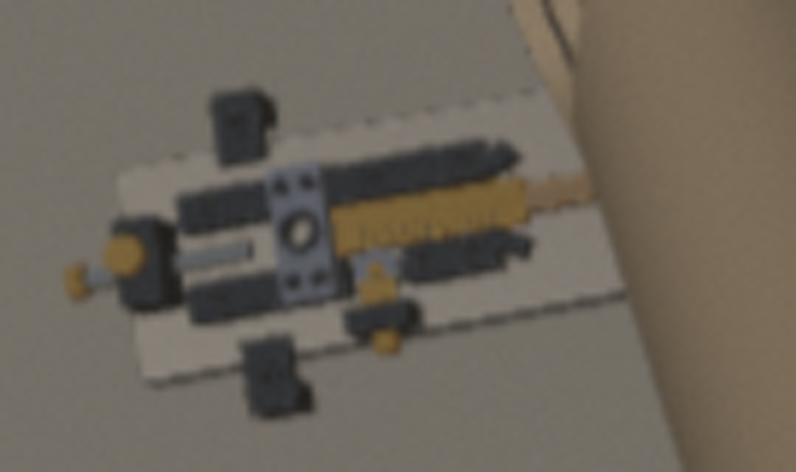

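Call:
apply_moves([
  {"grip": 255,"xyz": [-0.1,-4,0],"rotation": [0,0,0]},
  {"grip": 255,"xyz": [-0.2,-8,0],"rotation": [0,0,0]},
  {"grip": 255,"xyz": [-0.3,-12,0],"rotation": [0,0,0]},
  {"grip": 255,"xyz": [-0.4,-16,0.2],"rotation": [0,0,0]},
  {"grip": 255,"xyz": [-0.5,-20,0.3],"rotation": [0,0,0]},
])

```text
time: 16.35
ee_pos: [0.5437, 0.0693, 0.0348]
eef_rot: [0.997, 0.078, 0.002, 0.001]
ft_force: [2.6, -4.5, 0.1]
width: 0.0174
```

```bash
python3 - <<'E'
from h import *
st(-.1)
c=cam('top'); cv2.imwrite('pics/t13.png',cv2.resize(c['img'][180:260,105:240],None,fx=5.9,fy=5.9,interpolation=cv2.INTER_CUBIC))
e=np.array([[527,182],[527,222]])/5.9+[104.58,179.58]
print('back before',tojig(plane(c,e,.028))*1000)
E
```

```text
t 16.35 ee [0.5437 0.0693 0.0348] jaw 8.99 w 0.0174 F [ 2.55 -4.5   0.05]
shift [-0.6 -4.2  0.3] rot [ 0.19 -0.19 -0.11]
TCP jig mm [-104.18   -0.35] F along feed -4.85
back before [[-1.24602746 -8.06653017]
 [ 1.31083331 10.22591569]]
```

View pics/t13.png

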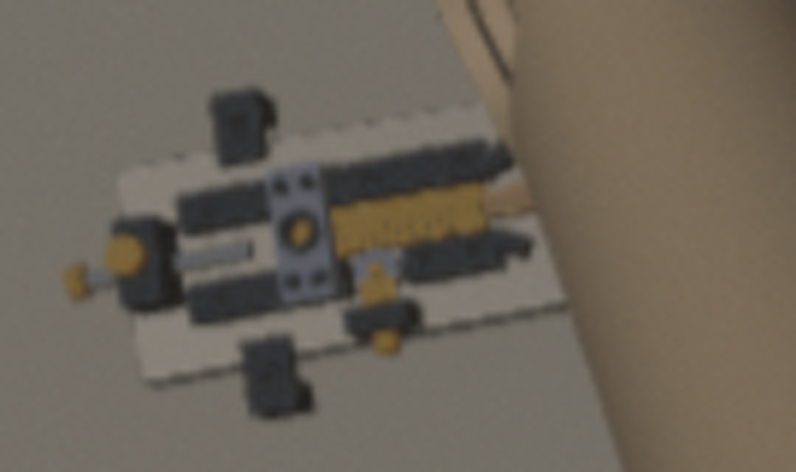

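Call:
apply_moves([
  {"grip": 255,"xyz": [-0.3,-3,0.1],"rotation": [0,0,0]},
  {"grip": 255,"xyz": [-0.5,-5,0.2],"rotation": [0,0,0]},
  {"grip": 255,"xyz": [-0.6,-7,0.3],"rotation": [0,0,0]},
  {"grip": 255,"xyz": [-0.6,-9,0.3],"rotation": [0,0,0]},
])

```text
time: 16.9
ee_pos: [0.5422, 0.0784, 0.0348]
eef_rot: [0.997, 0.078, 0.002, 0.001]
ft_force: [3.3, -4.0, 0.3]
width: 0.0176
```

```bash
python3 - <<'E'
from h import *
st(-.09)
E
```

```text
t 16.9 ee [0.5422 0.0784 0.0348] jaw 8.98 w 0.0176 F [ 3.31 -3.99  0.32]
shift [-0.5 -4.9  0.3] rot [ 0.19 -0.26 -0.12]
TCP jig mm [-94.89  -0.27] F along feed -4.47
```

Call:
apply_moves([
  {"grip": 255,"xyz": [-0.4,-2,0.2],"rotation": [0,0,0]},
  {"grip": 255,"xyz": [-0.4,-3,0.2],"rotation": [0,0,0]},
])

```text
time: 17.15
ee_pos: [0.5419, 0.0809, 0.0348]
eef_rot: [0.997, 0.078, 0.003, 0.002]
ft_force: [2.8, -4.2, 0.8]
width: 0.0179
```

```bash
python3 - <<'E'
from h import *
st(-.09)
c=cam('side'); cv2.imwrite('pics/s14.png',cv2.resize(c['img'][230:350,170:290],None,fx=5,fy=5,interpolation=cv2.INTER_CUBIC))
E
```

```text
t 17.15 ee [0.5419 0.0809 0.0348] jaw 8.93 w 0.0179 F [ 2.76 -4.17  0.79]
shift [-0.6 -2.4  0.3] rot [ 0.21 -0.32 -0.17]
TCP jig mm [-92.41  -0.41] F along feed -4.56
```

View pics/s14.png

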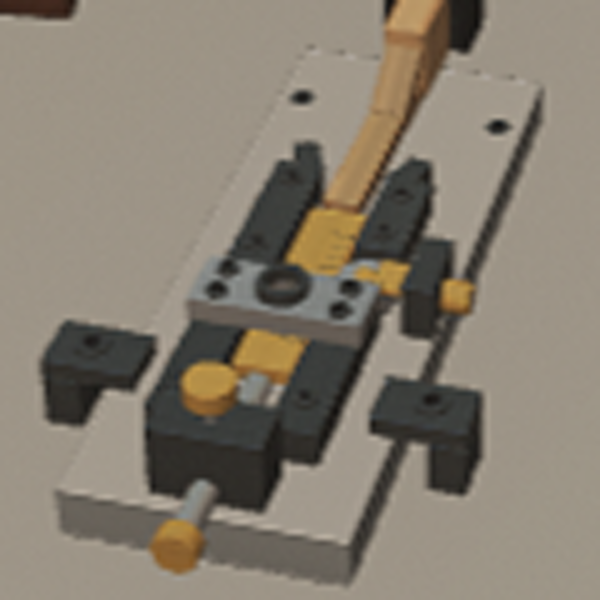

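Call:
apply_moves([
  {"grip": 255,"xyz": [-0.3,-1.5,0],"rotation": [0,0,0]},
  {"grip": 255,"xyz": [-0.3,-1.5,0],"rotation": [0,0,0]},
])

```text
time: 17.45
ee_pos: [0.5417, 0.0823, 0.035]
eef_rot: [0.997, 0.078, 0.003, 0.002]
ft_force: [2.2, -3.7, 0.6]
width: 0.018
```

```bash
python3 - <<'E'
from h import *
st(-.09)
E
```

```text
t 17.45 ee [0.5417 0.0823 0.035 ] jaw 8.91 w 0.018 F [ 2.23 -3.68  0.61]
shift [-0.6 -1.   0.5] rot [ 0.21 -0.36 -0.19]
TCP jig mm [-90.98  -0.44] F along feed -3.99
```

Call:
apply_moves([
  {"grip": 255,"xyz": [-0.2,-1.5,0],"rotation": [0,0,0]},
  {"grip": 255,"xyz": [-0.2,-1.5,0],"rotation": [0,0,0]},
])

```text
time: 17.7
ee_pos: [0.5414, 0.0838, 0.035]
eef_rot: [0.997, 0.078, 0.003, 0.002]
ft_force: [2.6, -3.5, -0.9]
width: 0.0177
```

```bash
python3 - <<'E'
from h import *
st(-.09)
E
```

```text
t 17.7 ee [0.5414 0.0838 0.035 ] jaw 8.91 w 0.0177 F [ 2.61 -3.47 -0.88]
shift [-0.6  0.5  0.5] rot [ 0.2  -0.37 -0.19]
TCP jig mm [-89.48  -0.35] F along feed -3.84
```

Call:
apply_moves([
  {"grip": 255,"xyz": [-0.2,-1.5,0],"rotation": [0,0,0]},
  {"grip": 255,"xyz": [-0.2,-1.5,0],"rotation": [0,0,0]},
])

```text
time: 17.95
ee_pos: [0.541, 0.0854, 0.035]
eef_rot: [0.997, 0.078, 0.003, 0.001]
ft_force: [3.0, -3.2, -0.6]
width: 0.018
```

```bash
python3 - <<'E'
from h import *
st(-.085)
c=cam('side'); cv2.imwrite('pics/s15.png',cv2.resize(c['img'][270:330,200:260],None,fx=10,fy=10,interpolation=cv2.INTER_CUBIC))
E
```

```text
t 17.95 ee [0.541  0.0854 0.035 ] jaw 8.92 w 0.018 F [ 2.97 -3.2  -0.55]
shift [-0.4 -2.8  0.5] rot [ 0.2  -0.37 -0.18]
TCP jig mm [-87.83  -0.17] F along feed -3.63
```

View pics/s15.png

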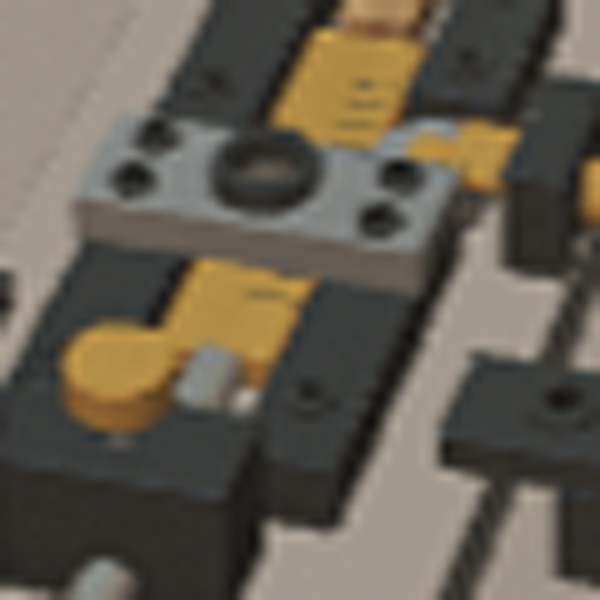

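Call:
apply_moves([
  {"grip": 255,"xyz": [0,-1.2,0],"rotation": [0,0,0]},
  {"grip": 255,"xyz": [0,-1.2,0],"rotation": [0,0,0]},
])

```text
time: 18.25
ee_pos: [0.5407, 0.0865, 0.035]
eef_rot: [0.997, 0.078, 0.003, 0.002]
ft_force: [2.6, -3.0, -0.2]
width: 0.0175
```

```bash
python3 - <<'E'
from h import *
st(-.085)
E
```

```text
t 18.25 ee [0.5407 0.0865 0.035 ] jaw 8.92 w 0.0175 F [ 2.57 -2.95 -0.18]
shift [-0.3 -1.7  0.5] rot [ 0.2  -0.36 -0.18]
TCP jig mm [-8.665e+01 -6.000e-02] F along feed -3.32
```

Call:
apply_moves([
  {"grip": 255,"xyz": [0,-1.2,0],"rotation": [0,0,0]},
  {"grip": 255,"xyz": [0,-1.2,0],"rotation": [0,0,0]},
])

```text
time: 18.5
ee_pos: [0.5406, 0.0866, 0.0349]
eef_rot: [0.997, 0.077, 0.003, 0.002]
ft_force: [2.9, -6.7, 0.3]
width: 0.0178
```

```bash
python3 - <<'E'
from h import *
st(-.085)
E
```

```text
t 18.5 ee [0.5406 0.0866 0.0349] jaw 8.88 w 0.0178 F [ 2.95 -6.75  0.27]
shift [-0.2 -1.5  0.4] rot [ 0.28 -0.34 -0.22]
TCP jig mm [-8.655e+01 -1.000e-02] F along feed -7.13
```

Call:
apply_moves([
  {"grip": 255,"xyz": [0,1.5,0],"rotation": [0,0,0]},
  {"grip": 255,"xyz": [0,4,0],"rotation": [0,0,0]},
  {"grip": 255,"xyz": [0,10,0],"rotation": [0,0,0]},
  {"grip": 255,"xyz": [0,20,0],"rotation": [0,0,0]},
  {"grip": 255,"xyz": [0,30,-0.5],"rotation": [0,0,0]},
])

```text
time: 19.12
ee_pos: [0.5453, 0.0561, 0.0356]
eef_rot: [0.997, 0.077, 0.003, 0.002]
ft_force: [0.3, 0.0, -0.7]
width: 0.0178
```

```bash
python3 - <<'E'
from h import *
st(-.21)
c=cam('top'); cv2.imwrite('pics/t16.png',cv2.resize(c['img'][180:260,105:240],None,fx=5.9,fy=5.9,interpolation=cv2.INTER_CUBIC))
c=cam('side'); cv2.imwrite('pics/s16.png',cv2.resize(c['img'][270:330,200:260],None,fx=10,fy=10,interpolation=cv2.INTER_CUBIC))
E
```

```text
t 19.12 ee [0.5453 0.0561 0.0356] jaw 8.86 w 0.0178 F [ 0.29  0.02 -0.73]
shift [ 0.4 92.5  1.5] rot [ 0.28 -0.33 -0.24]
TCP jig mm [-117.47    0.18] F along feed -0.03
```

View pics/t16.png

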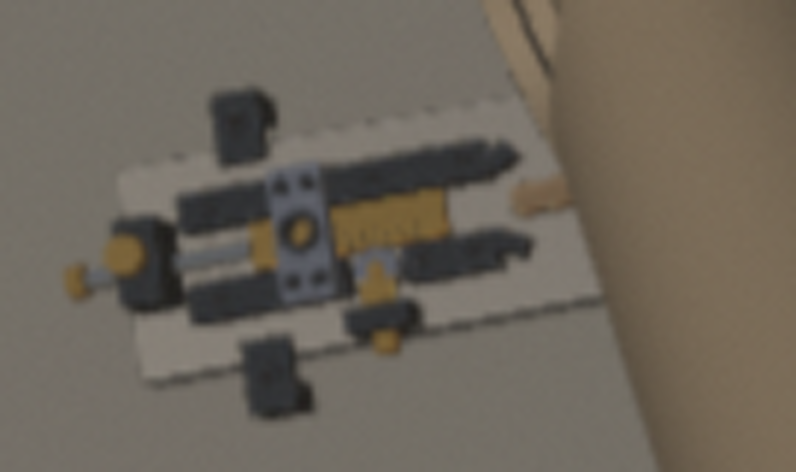

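View pics/s16.png

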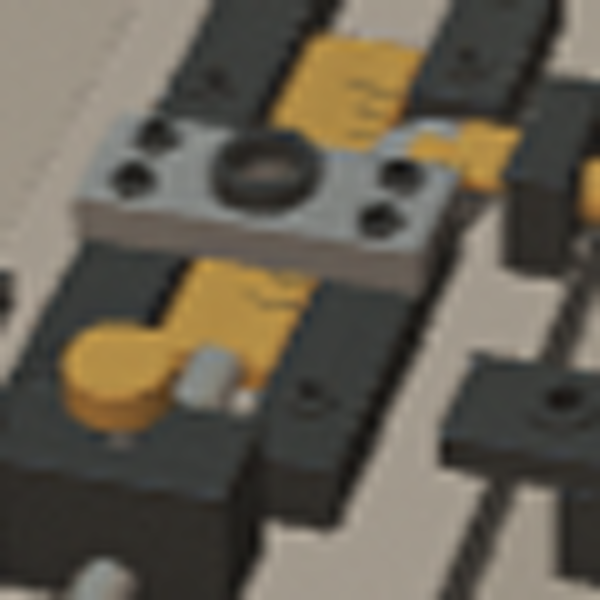

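Call:
apply_moves([
  {"grip": 255,"xyz": [0,25,-1],"rotation": [0,0,0]},
  {"grip": 255,"xyz": [0,60,-3],"rotation": [0,0,0]},
  {"grip": 255,"xyz": [0,95,-20],"rotation": [0,0,0]},
  {"grip": 255,"xyz": [0,120,-45],"rotation": [0,0,0]},
  {"grip": 255,"xyz": [-10,140,-50],"rotation": [0,0,0]},
])

```text
time: 19.85
ee_pos: [0.5579, -0.0856, 0.088]
eef_rot: [0.997, 0.076, 0.005, 0.003]
ft_force: [-0.1, -0.6, -0.1]
width: 0.0183
```

```bash
python3 - <<'E'
from h import *
go(.4242,-.2192,.08,11.66)
E
```

```text
t 19.85 ee [ 0.5579 -0.0856  0.088 ] jaw 8.71 w 0.0183 F [-0.12 -0.59 -0.11]
shift [-152.5  111.7    7.3] rot [ 0.36 -0.49 -2.95]
```

Call:
apply_moves([
  {"grip": 255,"xyz": [-40,30,2],"rotation": [0.1,-0.1,-0.8]},
  {"grip": 255,"xyz": [-80,60,4],"rotation": [0.2,-0.3,-1.6]},
  {"grip": 255,"xyz": [-120,90,6],"rotation": [0.3,-0.4,-2.4]},
  {"grip": 255,"xyz": [-145,107,7],"rotation": [0.4,-0.5,-2.9]},
  {"grip": 255,"xyz": [-152,112,8],"rotation": [0.4,-0.5,-2.9]},
])

```text
time: 20.48
ee_pos: [0.4235, -0.2208, 0.0794]
eef_rot: [0.995, 0.1, -0.0, -0.0]
ft_force: [0.6, 0.9, -0.1]
width: 0.0177
```

Call:
apply_moves([
  {"grip": 255,"xyz": [0,0,0],"rotation": [0,0,0]},
  {"grip": 255,"xyz": [0,0,0],"rotation": [0,0,0]},
])

```text
time: 20.72
ee_pos: [0.4244, -0.2198, 0.0795]
eef_rot: [0.995, 0.1, 0.0, -0.0]
ft_force: [0.3, -0.1, -0.5]
width: 0.0174
```

```bash
python3 - <<'E'
from h import *
go(.4242,-.2192,.0135,11.66)
E
```

```text
t 20.73 ee [ 0.4244 -0.2198  0.0795] jaw 11.53 w 0.0174 F [ 0.35 -0.13 -0.47]
shift [-0.1 -0.6 66. ] rot [-0.02 -0.01 -0.13]
```

Call:
apply_moves([
  {"grip": 255,"xyz": [0,0,25],"rotation": [0,0,0]},
  {"grip": 255,"xyz": [0,0,48],"rotation": [0,0,0]},
  {"grip": 255,"xyz": [0,0,60],"rotation": [0,0,0]},
  {"grip": 255,"xyz": [0,0,65],"rotation": [0,0,0]},
  {"grip": 255,"xyz": [0,0,66.5],"rotation": [0,0,0]},
])

```text
time: 21.35
ee_pos: [0.4249, -0.2196, 0.0133]
eef_rot: [0.995, 0.101, 0.0, -0.0]
ft_force: [0.8, -0.1, -0.4]
width: 0.0179
```

Call:
apply_moves([
  {"grip": 255,"xyz": [0,0,0.5],"rotation": [0,0,0]},
  {"grip": 255,"xyz": [0,0,0.5],"rotation": [0,0,0]},
])

```text
time: 21.6
ee_pos: [0.4252, -0.2198, 0.0132]
eef_rot: [0.995, 0.101, 0.001, 0.0]
ft_force: [-0.7, 0.7, -0.4]
width: 0.018
```

Call:
apply_moves([
  {"grip": 185,"xyz": [0,0,0],"rotation": [0,0,0]},
  {"grip": 160,"xyz": [0,0,0],"rotation": [0,0,0]},
  {"grip": 130,"xyz": [0,0,0],"rotation": [0,0,0]},
  {"grip": 110,"xyz": [0,0,0],"rotation": [0,0,0]},
  {"grip": 110,"xyz": [0,0,0],"rotation": [0,0,0]},
])

```text
time: 22.22
ee_pos: [0.4252, -0.2198, 0.0132]
eef_rot: [0.995, 0.101, 0.001, 0.0]
ft_force: [0.1, -0.4, 0.2]
width: 0.0477
```

Call:
apply_moves([
  {"grip": 110,"xyz": [0,0,-20],"rotation": [0,0,0]},
  {"grip": 110,"xyz": [0,0,-55],"rotation": [0,0,0]},
  {"grip": 80,"xyz": [0,0,-100],"rotation": [0,0,0]},
  {"grip": 80,"xyz": [0,30,-150],"rotation": [0,0,0]},
  {"grip": 80,"xyz": [0,70,-170],"rotation": [0,0,0]},
])

```text
time: 22.85
ee_pos: [0.4404, -0.2891, 0.1868]
eef_rot: [0.995, 0.101, 0.002, 0.002]
ft_force: [0.6, -0.4, -0.2]
width: 0.0588
```

Call:
apply_moves([
  {"grip": 80,"xyz": [0,40,0],"rotation": [0,0,0]},
  {"grip": 80,"xyz": [0,80,0],"rotation": [0,0,0]},
  {"grip": 80,"xyz": [0,110,0],"rotation": [0,0,0]},
  {"grip": 80,"xyz": [0,120,0],"rotation": [0,0,0]},
  {"grip": 80,"xyz": [0,120,0],"rotation": [0,0,0]},
])

```text
time: 23.48
ee_pos: [0.4647, -0.4062, 0.1869]
eef_rot: [0.995, 0.101, 0.002, 0.001]
ft_force: [0.5, 0.6, -0.6]
width: 0.0602
```

```bash
python3 - <<'E'
from h import *
c=cam('top','t20.png'); s=cam('side','s20.png')
print(r.read_state()['time'],r.read_state()['ee_pos'],r.read_state()['ft_force'])
c0=cv2.imread('pics/top0.png'); d=cv2.absdiff(c0,c['img']).max(2); d[d<25]=0; cv2.imwrite('pics/d20.png',np.minimum(d*4,255).astype(np.uint8))
hsv=cv2.cvtColor(c['img'],cv2.COLOR_BGR2HSV); m=hsv[...,1]>75; w=np.zeros_like(m); w[235:268,290:365]=1
rectc(c,m&w,.02)
cv2.imwrite('pics/t21.png',cv2.resize(c['img'][180:260,105:240],None,fx=5.9,fy=5.9,interpolation=cv2.INTER_CUBIC))
e=np.array([[448,190],[448,235]])/5.9+[104.58,179.58]; print('plate back',tojig(plane(c,e,.028))*1000)
E
```

```text
23.575 [ 0.46496771 -0.40529399  0.18733134] [0.04616115 0.99873283 0.34553548]
ctr [ 418.2 -181.8] size [ 18.8 172. ] long axis deg 101.71
plate back [[ 34.67475265 -10.90144792]
 [ 37.41111827   9.67562802]]
```

View pics/t20.png

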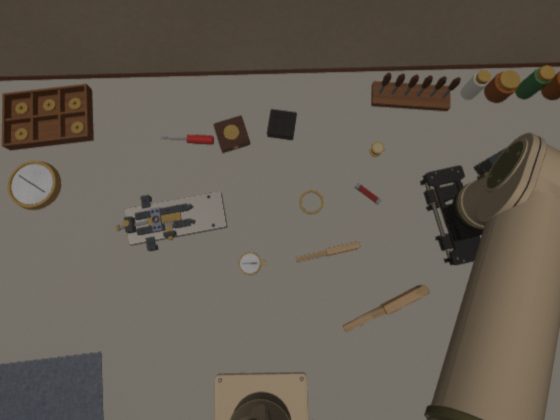

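View pics/d20.png

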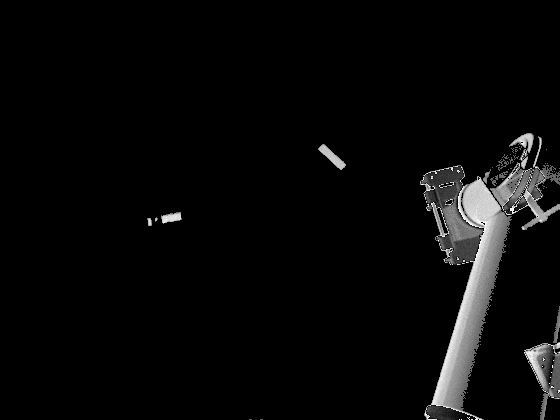

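View pics/t21.png

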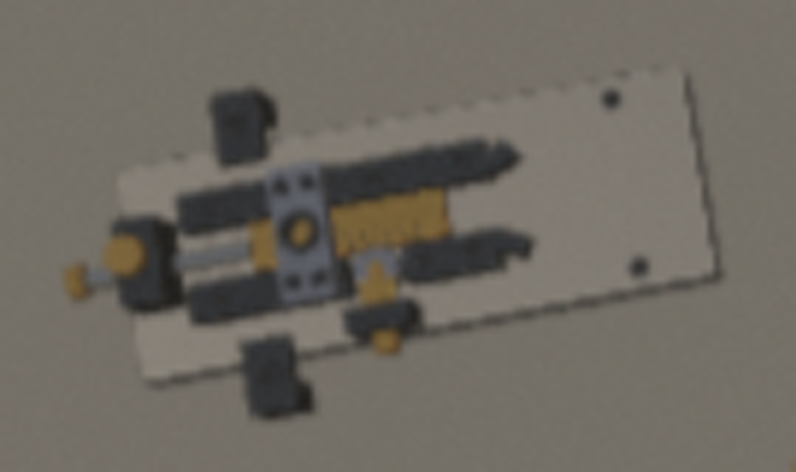

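View pics/s20.png

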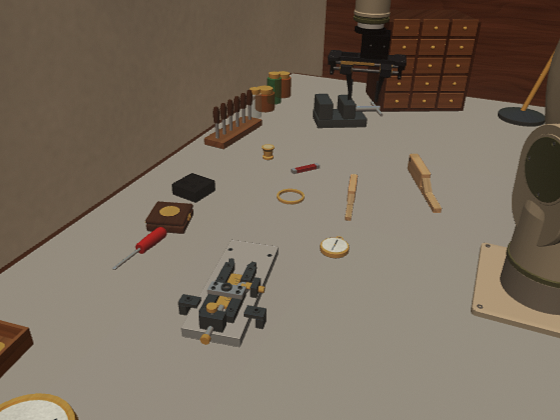

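```bash
python3 - <<'E'
from h import *
print(r.close_job())
E
```

```text
the job is handed in; nothing more can be done
None
```

The plate is loaded against the stop rod and the job is handed in. The clock read 23.6 s, against the 64 s limit.

- **Loading:** I laid the plate in the flared mouth and let go. I then fed it with the smaller push stick past the roller, where the drag was about 5 to 6 N. The sliding force had fallen to 3.3 N. At the rod it rose to 7.1 N while the tool moved only 0.1 mm, so I eased off there. That is well below the 16 N at which the rod slips.
- **Plate and rod:** In the last pictures the plate's front end touches the rod, with its back end about 36 mm inside the channel. The rod's end is where it was before the feed, to within what the image can show.
- **Stick:** It is flat on the counter, within about 1 mm of where it started and clear of the jig.
- **Other things:** A before-and-after comparison of the top view shows changes only at the plate, the stop-rod end of the jig and the arm. The arm ended up raised and touching nothing.

No check failed. My jig measurements disagreed with its drawing by 1 to 2 mm, about the calibration error. I therefore judged the contact with the rod by force and by the pictures, not by the computed position.

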